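# Set two daruma up on their drying stands

### The arm

A 6-joint arm with a two-finger parallel gripper is mounted at the origin on the work surface. World frame = base frame: x ahead of the robot, y to its left, z up, the work surface at z = 0. Lengths are in m, angles in rad, forces in N, time in s.
With the tool pointing down it reaches from about 0.25 to 0.775 m from the base axis. Payload 4 kg.
Tool frame: the origin (TCP) lies between the finger pads; the fingertips stand 14 mm ahead of it and the grasp point (between the pads) lies 5 mm behind it (nose_length is the distance from the TCP to the fingertips, in m); z points along the fingers, y is the line along which they close (so a half turn about z gives the same grasp; the last joint's range is limited). The gripper opens to 94 mm and grips with 3 to 60 N. Pads are 16 mm wide; open, the fingers measure 119 mm over their backs; the gripper's body (75 mm by 177 mm) begins 78 mm behind the grasp point.
Start: joints at [1.063, 0.087, 1.371, -0, 1.684, -0.103], TCP at [0.217, 0.506, 0.22] pointing down, gripper open.
Joint ranges: [-3.1, 3.1], [-0.76, 2.03], [0.27, 2.55], [-1.08, 4.22], [0.17, 2.65], [-2.57, 2.57]. Speed limits (rad/s): [2.79, 2.79, 3.14, 3.14, 3.14, 3.14].

### API

Orientations are given as [roll, pitch, yaw] about the fixed x, y, z axes, in that order (R = Rz(yaw) Ry(pitch) Rx(roll)).
In Python, from bench import * gives the robot as it stands.
- The arm moves only by the tool move_arm, never from a script. Its argument "steps" is one flat list of numbers, 7 for each row, row after row: the turn, a rotation vector about the world's x, y, z in rad, then the shift along the world's x, y, z in m, then the opening, from 0 (shut) to 1 (fully open). A call has 1 to 12 rows; each row is the pose to reach, as a shift and turn from the pose commanded when the call began; what a row does not reach only later rows make up. A row lasts 1/10 s, in which the tool goes at most 50 mm and 8.59 degrees, less where a joint would pass 70% of its speed; a pose out of reach is approached as far as the arm can. A call with a gripper value outside its range is refused whole. The fingers move at their own pace and stop on an object; the grip force is fixed at half the most. Time passes only in rows, so rows that repeat a pose let the fingers close. It gives the time, the measured TCP pose, the force, the opening and the grip force at its end, in the units of the state.
- get_obs(): the state, without advancing time (a new reading comes with each control period).
- snapshot(name): name is "scene" or "top"; returns (picture, depth): 384x512x3 uint8, red, green, blue; 384x512 float32, m along the optical axis (not along the pixel's ray), 0 where there is no reading.
- camera_model(name): a dict with "fx", "fy", "cx", "cy" (pixels), "k1" (the pictures are not rectified: a ray, as slopes to the right and down, at radius r is drawn at 1 + k1 r^2 times it, then the intrinsics apply), "rvec" (rotation vector, rad) and "tvec" (3), from world to camera coordinates, as OpenCV has them. Camera axes: x right, y down, z forward; pixel columns grow to the right and rows downward; lengths in m; the calibration is good to about 2 mm. A picture is of the moment at which its call begins. camera_model takes no time and is no camera call.
- close_job(): hands the job in; it is judged then, once.
Trained networks look in the newest picture that a camera, given by its name, has taken for a name from the list of things; names that differ only in an ending like _2 or _b are one class to them, and where a whole thing is asked for, a point or a joint stands for the part that bears it (a point fixed in the world has none). Each returns a list of dicts, best first, with "score" (0 to 1); they miss things now and then, are a little off and sometimes report something else, mostly with a low value. They report only what shows in the picture. A call takes as long as a camera call. They do not tell look-alikes from the thing itself.
- silhouettes(camera, target): "pixels" (384x512 bool, what is visible of it) and "uv" ([column, row] in pixels, amid what is visible of it).
- spot_point(camera, target): "uv" ([column, row] in pixels: a listed point, or the origin of a listed thing).
The state is a dict: "time": time; "joint_positions": joint angles; "qvel": joint speeds; "joint_torque": joint torques, N m; "tool_pos": TCP position; "ee_rot": TCP orientation; "wrist_force": force on the tool from outside, world axes, zero at the start; "wrist_torque": the same for the moment, N m; "width": finger opening in m; "finger_force": force on a finger pad.
Only numpy, scipy, OpenCV 4.12 (cv2) and the standard library are available. Lean on these libraries where they do the work, as an engineer would, in place of code of your own. Each camera call takes 0.05 s, during which the arm holds its last target. There are 200 camera calls.

### The job

Set the two freshly varnished red daruma up to dry. On the square black stand, centre the square wooden riser, then lay the wide ring flat and centred on the riser and seat the large red daruma upright in that ring; on the round black stand lay the narrow ring flat and centred and seat the small red daruma upright in it (it does not matter which way they face). Leave the white daruma, the paint dish and the varnish jar where they stand.

Things in the scene. Friction and masses are not known exactly. Their poses are not given: they have to be found in the camera images.
- square_base: fixed low black square stand, 100 x 100 mm, 14 mm high; origin at the centre of its underside (on the table), x and y along its sides, z up
- round_base: fixed low black round stand, 90 mm in diameter, 14 mm high; origin at the centre of its underside, z up
- riser: loose solid block of mid-brown wood, 60 x 60 mm, 20 mm high, about 50 g; origin at the centre of its underside, x and y along its sides, z up
- wide_ring: loose flat white plastic ring, the wider of two: outside diameter 60 mm, hole 44 mm, 15 mm high, about 30 g; lies flat; origin at the centre of its underside, z along its axis
- narrow_ring: loose flat white plastic ring, the narrower of two: outside diameter 42 mm, hole 32 mm, 12 mm high, about 15 g; lies flat; origin at the centre of its underside, z along its axis
- large_daruma: the larger of two red daruma dolls with white faces, rigid, 90 g, upright on a flat foot 28 mm wide, weighted low. Round in plan, 76 mm tall, widest (66 mm) 36 mm above its foot, tapering to foot and rounded top. Seated in the wide ring its foot rests about 6 mm above the ring's underside. Origin at the centre of its foot, z up, face towards its own -x
- small_daruma: the smaller of two red daruma dolls, same shape, about 50 g: 57 mm tall, widest (48 mm) at 27 mm above its flat foot (20 mm wide). Set in the narrow ring it comes to rest with its foot about 6 mm above the ring's underside. Origin at the centre of its foot, z up through its head, face towards its own -x
- white_daruma: bystander, loose: plain white unpainted daruma without a face, 65 mm tall, 57 mm wide; origin at the centre of its foot, z up
- paint_dish: bystander, loose: small white ceramic bowl, 68 mm across the rim, 26 mm high; origin at the centre of its underside, z up
- varnish_jar: bystander, loose: round screw-top jar with white lid, 54 mm in diameter, 70 mm high; origin at the centre of its underside, z up
Things that resemble listed ones, but are neither listed nor needed, are in the scene too. Leave any yellow look-alike of the narrow_ring alone.

How it is judged:
By the outcome, as a careful person would: the job done as asked, in the order asked, and still so for the second after the job is handed in, with the robot touching nothing.
It also fails if it takes over 125 s, if anything falls off the work surface, if the arm or the gripper's body presses on something with over 40 N, if the wrist force passes 120 N, or if a joint passes its speed limit or range.

## Working session

There is one attempt and no reset: what is moved stays moved. The work goes in short steps, Python scripts to look and compute and a tool call to move; the robot and the scene stay as the last step left them, time stands still between calls to the robot, and variables do not carry over. Pictures are saved under pics/ and viewed, at most 14 in all, crops included, and the job is handed in when it is done.

Besides the shell and the picture viewer there is one more tool, called after "Request:" as name(argument=value, ...) on one line, values as JSON. move_arm: Moves the arm, as the interface text tells. Its arguments: {"type":"object","properties":{"steps":{"type":"array"}},"required":["steps"]}

```bash
ls; mkdir -p pics
cat > h.py <<'E'
from bench import *
import numpy as np, cv2
def cam(n):
    m=camera_model(n); R,_=cv2.Rodrigues(np.array(m["rvec"],float)); return m,R,np.array(m["tvec"],float)
def ray(n,uv):
    m,R,t=cam(n); d=np.array([(uv[0]-m["cx"])/m["fx"],(uv[1]-m["cy"])/m["fy"]])
    s=d.copy()
    for _ in range(20): s=d/(1+m["k1"]*(s@s))
    return -R.T@t, R.T@np.array([s[0],s[1],1.])
def at_depth(n,uv,z): c,d=ray(n,uv); return c+d*z
def at_h(n,uv,h): c,d=ray(n,uv); return c+d*(h-c[2])/d[2]
def cloud(n,dep,mask):
    v,u=np.nonzero(mask&(dep>0)); m,R,t=cam(n)
    d=np.stack([(u-m["cx"])/m["fx"],(v-m["cy"])/m["fy"]],1); s=d.copy()
    for _ in range(20): s=d/(1+m["k1"]*(s**2).sum(1,keepdims=True))
    z=dep[v,u][:,None]; return (np.hstack([s*z,z])-t)@R
def save(p,n): cv2.imwrite("pics/"+n,p[:,:,::-1])
E
cat > a.py <<'E'
from h import *
pics={n:snapshot(n) for n in("scene","top")}
for n in pics: save(pics[n][0],n+"0.png"); m,R,t=cam(n); print(n,(-R.T@t).round(3),m["fx"],m["k1"])
for n in pics:
  for o in "square_base round_base riser wide_ring narrow_ring large_daruma small_daruma white_daruma paint_dish varnish_jar".split():
    for s in silhouettes(n,o)[:4]:
        if s["score"]<.25: continue
        c=cloud(n,pics[n][1],cv2.erode(s["pixels"].astype(np.uint8),np.ones((3,3)))>0)
        if len(c)<5: continue
        top=np.percentile(c[:,2],95); q=c[c[:,2]>top-.006]
        (x,y),r=cv2.minEnclosingCircle(q[:,:2].astype(np.float32))
        print(n,o,round(s["score"],2),np.round(s["uv"]),"top %.3f med"%top,np.median(q[:,:2],0).round(3),"circ %.3f %.3f r%.3f"%(x,y,r),"ext",np.percentile(c,2,0).round(3),np.percentile(c,98,0).round(3))
E
python3 a.py
```

```text
pics
scene [ 1.003 -0.463  0.975] 470.52066889707135 -0.040483165852743454
top [ 0.366 -0.021  0.935] 352.32586996361647 -0.09698895811523735
scene square_base 0.62 [174. 302.] top 0.016 med [ 0.62  -0.318] circ 0.620 -0.316 r0.065 ext [ 0.571 -0.363  0.01 ] [ 0.666 -0.271  0.017]
scene round_base 0.93 [280. 219.] top 0.016 med [0.615 0.005] circ 0.613 0.005 r0.044 ext [ 0.575 -0.035  0.008] [0.652 0.043 0.017]
scene riser 0.84 [184. 222.] top 0.023 med [ 0.474 -0.178] circ 0.475 -0.178 r0.038 ext [ 0.444 -0.209  0.01 ] [ 0.506 -0.145  0.024]
scene wide_ring 0.74 [326. 116.] top 0.015 med [0.456 0.34 ] circ 0.452 0.349 r0.029 ext [0.428 0.323 0.003] [0.479 0.375 0.015]
scene narrow_ring 0.71 [109. 262.] top 0.013 med [ 0.45  -0.368] circ 0.448 -0.369 r0.020 ext [ 0.428 -0.387  0.002] [ 0.468 -0.351  0.014]
scene narrow_ring 0.71 [139. 235.] top 0.014 med [ 0.426 -0.273] circ 0.433 -0.282 r0.020 ext [ 0.415 -0.294  0.007] [ 0.452 -0.265  0.015]
scene narrow_ring 0.47 [108. 226.] top 0.015 med [ 0.369 -0.321] circ 0.368 -0.320 r0.020 ext [ 0.349 -0.337  0.004] [ 0.388 -0.304  0.016]
sc
[... 1562 characters left out ...]
0.453 -0.471 -0.   ] [ 0.478 -0.435  0.014]
top large_daruma 0.76 [168. 220.] top 0.074 med [0.456 0.177] circ 0.455 0.177 r0.021 ext [0.428 0.148 0.049] [0.478 0.202 0.075]
top small_daruma 0.63 [292. 158.] top 0.057 med [ 0.612 -0.148] circ 0.612 -0.147 r0.015 ext [ 0.592 -0.165  0.036] [ 0.627 -0.128  0.058]
top white_daruma 0.9 [179. 152.] top 0.064 med [0.62  0.156] circ 0.619 0.157 r0.019 ext [0.595 0.133 0.035] [0.64  0.179 0.065]
top paint_dish 0.81 [234. 212.] top 0.024 med [0.463 0.015] circ 0.464 0.008 r0.030 ext [ 0.437 -0.018  0.003] [0.492 0.035 0.025]
top varnish_jar 0.6 [113. 158.] top 0.072 med [0.616 0.326] circ 0.615 0.325 r0.023 ext [0.591 0.303 0.018] [0.635 0.344 0.072]
```

View pics/scene0.png

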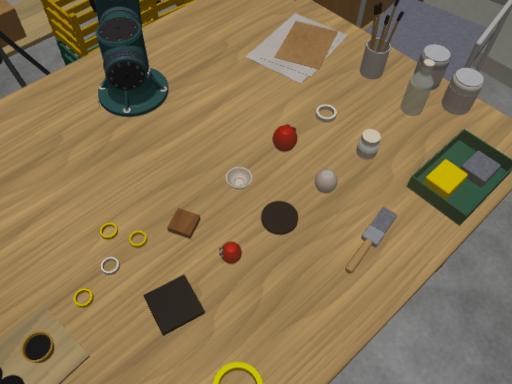

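View pics/top0.png

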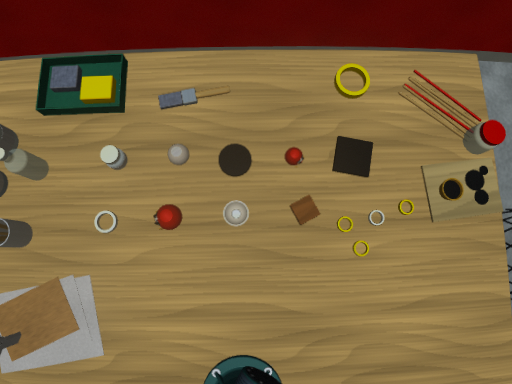

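The only white narrow ring shows at scene (109,265) and top (376,217). The look-alikes are yellow rings at scene (109,230), (138,239) and (83,297). The wide white ring is at scene (326,113), and the big yellow ring at (238,375) isn't it. The red daruma are at scene (285,137) for the large and (231,252) for the small; the white one at (326,181) is a bystander. Next I'll refine the measurements and check the choice in a close crop.

```bash
cat >> h.py <<'E'
from scipy.optimize import least_squares
def hull(q):
    h=cv2.convexHull((q[:,:2]*1e4).astype(np.float32)); M=cv2.moments(h); r=cv2.minAreaRect(h)
    return np.array([M["m10"],M["m01"]])/M["m00"]/1e4,np.array(r[0])/1e4,np.array(r[1])/1e4,r[2]
def flat(c):
    top=np.percentile(c[:,2],85); q=c[abs(c[:,2]-top)<.004]; return top,hull(q)
def doll(c,zb):
    ks=np.digitize(c[:,2],zb); ok=(ks>0)&(ks<len(zb)); c=c[ok]; k=ks[ok]-1
    f=lambda p:np.hypot(c[:,0]-p[0],c[:,1]-p[1])-p[2+k]
    s=least_squares(f,[*c[:,:2].mean(0)]+[.02]*(len(zb)-1),loss="soft_l1",f_scale=.001); return s.x.round(4)
def near(n,o,xy,dep,tol=.05):
    for s in silhouettes(n,o):
        c=cloud(n,dep,s["pixels"])
        if len(c)>15 and np.hypot(*(np.median(c[:,:2],0)-xy))<tol: return s,c
    return None,None
E
cat > b.py <<'E'
from h import *
P={"square_base":(.616,-.316),"round_base":(.612,.006),"riser":(.472,-.175),"wide_ring":(.45,.347),"narrow_ring":(.448,-.369),"large_daruma":(.458,.175),"small_daruma":(.613,-.15)}
for n in ("scene","top"):
  im,dep=snapshot(n)
  for o,xy in P.items():
    s,c=near(n,o,xy,dep,.025)
    if s is None:
        print(n,o,"colour/box fallback"); m,R,t=cam(n); c=cloud(n,dep,np.ones(dep.shape,bool)); k=(np.hypot(*(c[:,:2]-xy).T)<.04)&(c[:,2]>.006); c=c[k]
    if "daruma" in o: print(n,o,doll(c,np.arange(.02,.075,.008) if o[0]=="l" else np.arange(.016,.056,.008)),"top",np.percentile(c[:,2],99).round(3))
    else: t,h=flat(c); print(n,o,"top %.4f"%t,"cen",h[0].round(4),"rect",h[1].round(4),h[2].round(4),round(h[3],1))
  if n=="scene": cr=im[205:310,60:260]; save(cv2.resize(cr,None,fx=4,fy=4,interpolation=cv2.INTER_CUBIC)[:600],"crop.png")
o=get_obs(); print({k:np.round(v,3) for k,v in o.items()})
E
python3 b.py
```

```text
scene square_base top 0.0154 cen [ 0.6172 -0.3163] rect [ 0.6172 -0.3162] [0.0984 0.1017] 78.6
scene round_base top 0.0148 cen [0.6131 0.0057] rect [0.6137 0.0056] [0.0888 0.0838] 87.2
scene riser top 0.0216 cen [ 0.4716 -0.1763] rect [ 0.4716 -0.1758] [0.0601 0.0589] 27.7
scene wide_ring top 0.0143 cen [0.4514 0.3515] rect [0.4519 0.3504] [0.0547 0.0596] 38.8
scene narrow_ring top 0.0132 cen [ 0.4473 -0.3689] rect [ 0.4478 -0.3688] [0.04   0.0397] 41.3
scene large_daruma [0.4579 0.1767 0.0309 0.0319 0.0319 0.0306 0.0273 0.0217] top 0.075
scene small_daruma [ 0.6122 -0.149   0.0236  0.0235  0.0227  0.0196] top 0.058
top square_base top 0.0153 cen [ 0.614  -0.3165] rect [ 0.6136 -0.3159] [0.0998 0.1011] 77.5
top round_base top 0.0151 cen [0.6109 0.0079] rect [0.6111 0.0077] [0.0836 0.089 ] 89.7
top riser top 0.0214 cen [ 0.4703 -0.1741] rect [ 0.4705 -0.1741] [0.0595 0.0604] 26.4
top wide_ring top 0.0154 cen [0.4492 0.3531] rect [0.4493 0.3536] [0.0588 0.0579] 45.4
top narrow_ring colour/box fallback
top narrow_ring top 0.0138 cen [ 0.4443 -0.3688] rect [ 0.4445 -0.3691] [0.0418 0.0379] 88.8
top large_daruma [0.4567 0.1779 0.0363 0.0333 0.0329 0.031  0.0284 0.0227] top 0.075
top small_daruma [ 0.6131 -0.1489  0.0346  0.0231  0.0227  0.0194] top 0.058
{'time': np.float64(1.9), 'joint_positions': array([ 1.063,  0.087,  1.371,  0.   ,  1.684, -0.103]), 'qvel': array([-0.   , -0.   ,  0.   ,  0.001, -0.001, -0.001]), 'joint_torque': array([ 0.0000e+00, -3.4003e+01, -3.0259e+01,  7.2000e-02,  2.4000e-02,
        0.0000e+00]), 'tool_pos': array([0.217, 0.506, 0.22 ]), 'ee_rot': array([3.141, 0.   , 2.737]), 'wrist_force': array([0.31 , 0.036, 0.06 ]), 'wrist_torque': array([-0.   , -0.024, -0.013]), 'finger_force': np.float64(0.0), 'width': np.float64(0.094)}
```

View pics/crop.png

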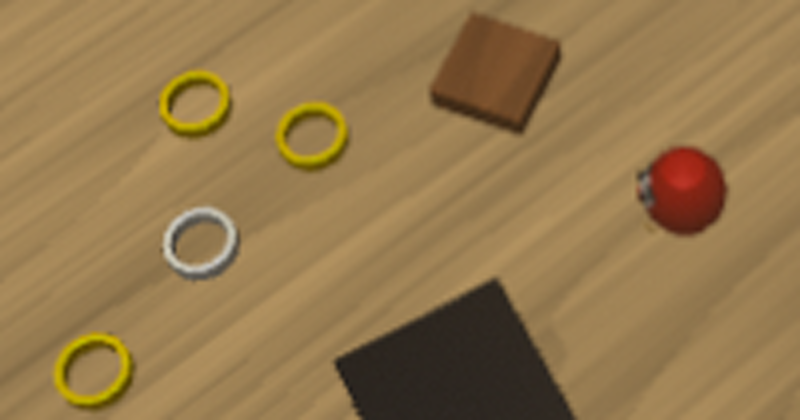

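The crop confirms it. The white narrow ring is at scene (110,265), with three yellow look-alikes around it. The riser is at (184,222). The small red daruma is at (231,252), its face towards -y. I'll fetch the riser first.

Request:
move_arm(steps=[0, 0, -0.695, 0.254, -0.681, 0, 1, 0, 0, -0.695, 0.254, -0.681, 0, 1, 0, 0, -0.695, 0.254, -0.681, 0, 1, 0, 0, -0.695, 0.254, -0.681, 0, 1, 0, 0, -0.695, 0.254, -0.681, 0, 1, 0, 0, -0.695, 0.254, -0.681, 0, 1, 0, 0, -0.695, 0.254, -0.681, 0, 1, 0, 0, -0.695, 0.254, -0.681, 0, 1, 0, 0, -0.695, 0.254, -0.681, 0, 1, 0, 0, -0.695, 0.254, -0.681, 0, 1, 0, 0, -0.695, 0.254, -0.681, -0.02, 1, 0, 0, -0.695, 0.254, -0.681, -0.04, 1])

```text
time: 3.1
tool_pos: [0.4268, -0.0579, 0.2064]
ee_rot: [3.139, 0.002, 2.041]
wrist_force: [0.5, -0.2, 1.0]
width: 0.094
finger_force: 0.0
```

Request:
move_arm(steps=[0, 0, 0, 0.044, -0.117, -0.05, 1, 0, 0, 0, 0.044, -0.117, -0.05, 1, 0, 0, 0, 0.044, -0.117, -0.05, 1, 0, 0, 0, 0.044, -0.117, -0.136, 1, 0, 0, 0, 0.044, -0.117, -0.136, 1, 0, 0, 0, 0.044, -0.117, -0.136, 1])

```text
time: 3.7
tool_pos: [0.4656, -0.1708, 0.0633]
ee_rot: [-3.134, -0.01, 2.041]
wrist_force: [-1.7, 0.8, 0.7]
width: 0.094
finger_force: 0.0
```

Request:
move_arm(steps=[0, 0, 0, 0, 0, 0, 1, 0, 0, 0, 0, 0, 0, 1])

```text
time: 3.9
tool_pos: [0.4716, -0.1731, 0.0721]
ee_rot: [3.139, 0.004, 2.042]
wrist_force: [1.2, -0.1, -0.1]
width: 0.094
finger_force: 0.0
```

Request:
move_arm(steps=[0, 0, 0, 0, -0.001, -0.025, 1, 0, 0, 0, 0, -0.001, -0.045, 1, 0, 0, 0, 0, -0.001, -0.053, 1, 0, 0, 0, 0, -0.001, -0.053, 1, 0, 0, 0, 0, -0.001, -0.053, 1])

```text
time: 4.4
tool_pos: [0.4712, -0.174, 0.0181]
ee_rot: [3.14, 0.003, 2.042]
wrist_force: [-0.6, -0.6, 0.3]
width: 0.0937
finger_force: 0.0
```

```bash
python3 -c "
from h import *
o=get_obs(); print(o['tool_pos'],o['ee_rot'],o['qvel'])
im,d=snapshot('scene'); save(cv2.resize(im[150:270,110:270],None,fx=4,fy=4),'g1.png')
o=get_obs(); print(o['tool_pos'])"
```

```text
[ 0.47116548 -0.17400402  0.01811855] [3.13957624e+00 2.63348836e-03 2.04206634e+00] [-9.51642891e-04 -2.62198312e-03 -3.00814031e-03 -9.74581480e-05
 -2.48835742e-03 -2.09845633e-04]
[ 0.47125309 -0.17406922  0.01821309]
```

View pics/g1.png

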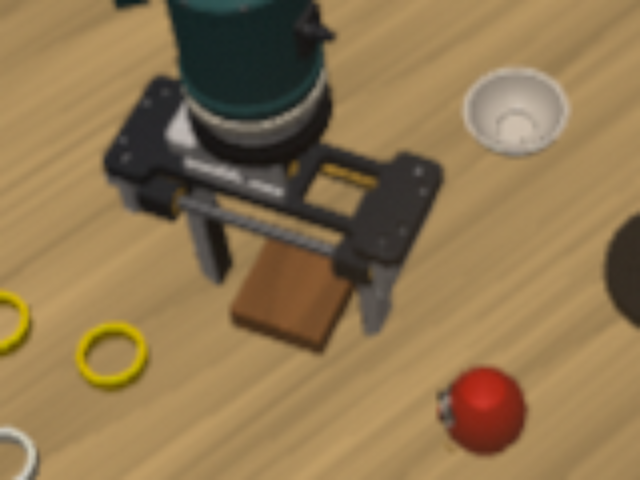

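Request:
move_arm(steps=[0, 0, 0, 0, 0, 0, 0, 0, 0, 0, 0, 0, 0, 0, 0, 0, 0, 0, 0, 0, 0, 0, 0, 0, 0, 0, 0, 0, 0, 0, 0, 0, 0, 0, 0])

```text
time: 4.95
tool_pos: [0.47, -0.1735, 0.0163]
ee_rot: [3.141, 0.0, 2.042]
wrist_force: [0.0, 0.5, 0.6]
width: 0.0595
finger_force: 30.0
```

Request:
move_arm(steps=[0, 0, 0, 0, 0, 0, 1, 0, 0, 0, 0, 0, 0, 1, 0, 0, 0, 0, 0, 0, 1, 0, 0, 0, 0, 0, 0, 1, 0, 0, -0.15, 0, 0, 0, 1, 0, 0, -0.3, 0, 0, 0, 1, 0, 0, -0.45, 0, 0, 0, 1, 0, 0, -0.6, 0, 0, 0, 1, 0, 0, -0.75, 0, 0, 0, 1, 0, 0, -0.9, 0, 0, 0, 1, 0, 0, -1.05, 0, 0, 0, 1, 0, 0, -1.2, 0, 0, 0, 1])

```text
time: 6.15
tool_pos: [0.4699, -0.1735, 0.0162]
ee_rot: [3.142, 0.0, 0.836]
wrist_force: [0.1, -1.0, 0.5]
width: 0.0941
finger_force: 0.0
```

Request:
move_arm(steps=[0, 0, -0.15, 0, 0, 0, 1, 0, 0, -0.3, 0, 0, 0, 1, 0, 0, -0.371, 0, 0, 0, 1, 0, 0, -0.371, 0, 0, 0, 1, 0, 0, -0.371, 0, 0, 0, 0, 0, 0, -0.371, 0, 0, 0, 0, 0, 0, -0.371, 0, 0, 0, 0, 0, 0, -0.371, 0, 0, 0, 0, 0, 0, -0.371, 0, 0, 0, 0])

```text
time: 7.05
tool_pos: [0.4699, -0.1735, 0.0163]
ee_rot: [3.141, -0.0, 0.471]
wrist_force: [0.5, 0.5, -0.1]
width: 0.0594
finger_force: 30.0
```

Request:
move_arm(steps=[0, 0, 0, 0, 0, 0.03, 0, 0, 0, 0, 0, 0, 0.06, 0, 0, 0, -0.15, 0.035, -0.035, 0.06, 0, 0, 0, -0.3, 0.07, -0.07, 0.06, 0, 0, 0, -0.45, 0.105, -0.105, 0.06, 0, 0, 0, -0.6, 0.13, -0.13, 0.06, 0, 0, 0, -0.68, 0.1456, -0.1428, 0.06, 0, 0, 0, -0.68, 0.1456, -0.1428, 0.06, 0, 0, 0, -0.68, 0.1456, -0.1428, 0.03, 0, 0, 0, -0.68, 0.1456, -0.1428, 0.02, 0, 0, 0, -0.68, 0.1456, -0.1428, 0.02, 0, 0, 0, -0.68, 0.1456, -0.1428, 0.02, 0])

```text
time: 8.25
tool_pos: [0.6151, -0.3157, 0.0365]
ee_rot: [-3.141, 0.001, -0.208]
wrist_force: [-0.1, 0.8, -1.3]
width: 0.0599
finger_force: 30.0
```

Request:
move_arm(steps=[0, 0, 0, 0, 0, -0.005, 0, 0, 0, 0, 0, 0, -0.005, 0, 0, 0, 0, 0, 0, -0.005, 0, 0, 0, 0, 0, 0, -0.005, 0])

```text
time: 8.65
tool_pos: [0.6157, -0.3164, 0.0318]
ee_rot: [3.141, -0.001, -0.209]
wrist_force: [-0.2, 0.2, 0.5]
width: 0.0598
finger_force: 30.0
```

Request:
move_arm(steps=[0, 0, 0, 0, 0, -0.001, 0, 0, 0, 0, 0, 0, -0.001, 0, 0, 0, 0, 0, 0, -0.001, 1, 0, 0, 0, 0, 0, -0.001, 1, 0, 0, 0, 0, 0, -0.001, 1, 0, 0, 0, 0, 0, -0.001, 1, 0, 0, 0, 0, 0, 0.05, 1, 0, 0, 0, 0, 0, 0.1, 1, 0, 0, 0, -0.03, 0.04, 0.12, 1, 0, 0, 0, -0.06, 0.09, 0.12, 1, 0, 0, 0, -0.09, 0.13, 0.12, 1, 0, 0, 0, -0.12, 0.18, 0.12, 1])

```text
time: 9.85
tool_pos: [0.5051, -0.1525, 0.1517]
ee_rot: [3.141, -0.001, -0.21]
wrist_force: [0.7, 1.8, -0.1]
width: 0.0939
finger_force: 0.0
```

```bash
cat > c.py <<'E'
from h import *
from scipy.spatial import ConvexHull
for n in ("scene","top"):
    im,dep=snapshot(n); c=cloud(n,dep,np.ones(dep.shape,bool))
    k=(abs(c[:,0]-.616)<.09)&(abs(c[:,1]+.316)<.09); c=c[k]
    for lo,hi in((.010,.020),(.031,.040)):
        q=c[(c[:,2]>lo)&(c[:,2]<hi)]; h=hull(q); print(n,lo,len(q),np.median(q[:,2]).round(4),h[0].round(4),h[1].round(4),h[2].round(4),round(h[3],1))
    if n=="top": save(cv2.resize(im[110:200,290:410],None,fx=5,fy=5,interpolation=cv2.INTER_CUBIC),"p1.png")
E
python3 c.py
```

```text
scene 0.01 1204 0.0136 [ 0.6171 -0.3162] [ 0.617  -0.3161] [0.0987 0.1023] 78.6
scene 0.031 704 0.0337 [ 0.6165 -0.3168] [ 0.6164 -0.3167] [0.058  0.0614] 77.9Traceback (most recent call last):
  File "c.py", line 7, in <module>
    q=c[(c[:,2]>lo)&(c[:,2]<hi)]; h=hull(q); print(n,lo,len(q),np.median(q[:,2]).round(4),h[0].round(4),h[1].round(4),h[2].round(4),round(h[3],1))
                                    ~~~~^^^
  File "h.py", line 20, in hull
    h=cv2.convexHull((q[:,:2]*1e4).astype(np.float32)); M=cv2.moments(h); r=cv2.minAreaRect(h)
                                                                            ~~~~~~~~~~~~~~~^^^
cv2.error: OpenCV(4.12.0) /io/opencv/modules/imgproc/src/convhull.cpp:143: error: (-215:Assertion failed) total >= 0 && (depth == CV_32F || depth == CV_32S) in function 'convexHull'
```

Request:
move_arm(steps=[0, 0, 0.9, -0.055, 0.504, 0, 1, 0, 0, 0.9, -0.055, 0.504, 0, 1, 0, 0, 0.9, -0.055, 0.504, 0, 1, 0, 0, 0.9, -0.055, 0.504, 0, 1, 0, 0, 0.9, -0.055, 0.504, 0, 1, 0, 0, 0.9, -0.055, 0.504, 0, 1, 0, 0, 0.9, -0.055, 0.504, 0, 1, 0, 0, 0.9, -0.055, 0.504, 0, 1, 0, 0, 0.9, -0.055, 0.504, 0, 1, 0, 0, 0.9, -0.055, 0.504, 0, 1, 0, 0, 0.9, -0.055, 0.504, 0, 1, 0, 0, 0.9, -0.055, 0.504, -0.05, 1])

```text
time: 11.15
tool_pos: [0.4566, 0.3553, 0.109]
ee_rot: [3.139, -0.018, 0.694]
wrist_force: [1.2, 0.5, 0.8]
width: 0.0936
finger_force: 0.0
```

Request:
move_arm(steps=[0, 0, 0, 0, 0, -0.02, 1, 0, 0, 0, 0, 0, -0.04, 1, 0, 0, 0, 0, 0, -0.04, 1, 0, 0, 0, 0, 0, -0.04, 1])

```text
time: 11.55
tool_pos: [0.452, 0.3498, 0.0615]
ee_rot: [3.141, 0.0, 0.69]
wrist_force: [0.1, -0.4, 0.5]
width: 0.0939
finger_force: 0.0
```

Request:
move_arm(steps=[0, 0, 0, -0.001, 0.002, -0.025, 1, 0, 0, 0, -0.001, 0.002, -0.045, 1, 0, 0, 0, -0.001, 0.002, -0.045, 1, 0, 0, 0, -0.001, 0.002, -0.045, 1, 0, 0, 0, -0.001, 0.002, -0.045, 0, 0, 0, 0, -0.001, 0.002, -0.045, 0, 0, 0, 0, -0.001, 0.002, -0.045, 0, 0, 0, 0, -0.001, 0.002, -0.045, 0, 0, 0, 0, -0.001, 0.002, -0.045, 0])

```text
time: 12.45
tool_pos: [0.4504, 0.3524, 0.0166]
ee_rot: [3.142, -0.0, 0.691]
wrist_force: [-1.5, -0.5, 1.2]
width: 0.0596
finger_force: 30.0
```

Request:
move_arm(steps=[0, 0, 0, 0, 0, 0, 1, 0, 0, 0.1, 0, 0, 0, 1, 0, 0, 0.25, 0, 0, 0, 1, 0, 0, 0.4, 0, 0, 0, 1, 0, 0, 0.55, 0, 0, 0, 1, 0, 0, 0.7, 0, 0, 0, 1, 0, 0, 0.85, 0, 0, 0, 1, 0, 0, 1.0, 0, 0, 0, 1, 0, 0, 1.15, 0, 0, 0, 1, 0, 0, 1.3, 0, 0, 0, 1, 0, 0, 1.45, 0, 0, 0, 1, 0, 0, 1.571, 0, 0, 0, 1])

```text
time: 13.65
tool_pos: [0.4501, 0.3522, 0.016]
ee_rot: [-3.141, 0.0, 2.267]
wrist_force: [0.9, 1.2, 0.6]
width: 0.0939
finger_force: 0.0
```

Request:
move_arm(steps=[0, 0, 0, 0, 0, 0, 1, 0, 0, 0, 0, 0, 0, 0, 0, 0, 0, 0, 0, 0, 0, 0, 0, 0, 0, 0, 0, 0, 0, 0, 0, 0, 0, 0, 0, 0, 0, 0, 0, 0, 0, 0])

```text
time: 14.25
tool_pos: [0.4503, 0.3523, 0.0163]
ee_rot: [3.141, 0.0, 2.261]
wrist_force: [0.5, 0.8, -0.4]
width: 0.0589
finger_force: 30.0
```

Request:
move_arm(steps=[0, 0, 0, 0, 0, 0.05, 0, 0, 0, 0, 0, 0, 0.1, 0, 0, 0, 0, 0.009, -0.036, 0.13, 0, 0, 0, 0, 0.165, -0.669, 0.13, 0, 0, 0, 0, 0.165, -0.669, 0.13, 0, 0, 0, 0, 0.165, -0.669, 0.13, 0, 0, 0, 0, 0.165, -0.669, 0.13, 0, 0, 0, 0, 0.165, -0.669, 0.13, 0, 0, 0, 0, 0.165, -0.669, 0.13, 0, 0, 0, 0, 0.165, -0.669, 0.13, 0, 0, 0, 0, 0.165, -0.669, 0.13, 0, 0, 0, 0, 0.165, -0.669, 0.13, 0])

```text
time: 15.45
tool_pos: [0.567, -0.1226, 0.1463]
ee_rot: [3.141, 0.0, 2.261]
wrist_force: [0.7, 0.3, 0.1]
width: 0.0587
finger_force: 30.0
```

Request:
move_arm(steps=[0, 0, 0, 0.048, -0.194, 0, 0, 0, 0, 0, 0.048, -0.194, 0, 0, 0, 0, 0, 0.048, -0.194, 0, 0, 0, 0, 0, 0.048, -0.194, 0, 0, 0, 0, 0, 0.048, -0.194, -0.02, 0, 0, 0, 0, 0.048, -0.194, -0.06, 0, 0, 0, 0, 0.048, -0.194, -0.08, 0, 0, 0, 0, 0.048, -0.194, -0.08, 0, 0, 0, 0, 0.048, -0.194, -0.08, 0])

```text
time: 16.35
tool_pos: [0.6149, -0.3145, 0.0662]
ee_rot: [-3.141, -0.001, 2.262]
wrist_force: [0.1, -0.4, 0.5]
width: 0.0584
finger_force: 30.0
```

Request:
move_arm(steps=[0, 0, 0, 0.0007, -0.0015, -0.008, 0, 0, 0, 0, 0.0007, -0.0015, -0.0145, 0, 0, 0, 0, 0.0007, -0.0015, -0.0145, 0, 0, 0, 0, 0.0007, -0.0015, -0.0145, 0])

```text
time: 16.75
tool_pos: [0.6157, -0.3161, 0.052]
ee_rot: [3.141, 0.0, 2.262]
wrist_force: [0.0, -0.5, 0.5]
width: 0.0586
finger_force: 30.0
```

Request:
move_arm(steps=[0, 0, 0, 0, 0, -0.0015, 0, 0, 0, 0, 0, 0, -0.0015, 0, 0, 0, 0, 0, 0, -0.0015, 1, 0, 0, 0, 0, 0, -0.0015, 1, 0, 0, 0, 0, 0, -0.0015, 1, 0, 0, 0, 0, 0, -0.0015, 1, 0, 0, 0, 0, 0, 0.05, 1, 0, 0, 0, 0, 0, 0.1, 1, 0, 0, 0, -0.158, 0.493, 0.12, 1, 0, 0, 0, -0.158, 0.493, 0.12, 1, 0, 0, 0, -0.158, 0.493, 0.12, 1, 0, 0, 0, -0.158, 0.493, 0.12, 1])

```text
time: 17.95
tool_pos: [0.5539, -0.1242, 0.1589]
ee_rot: [3.141, 0.001, 2.261]
wrist_force: [1.0, 0.6, -0.6]
width: 0.0943
finger_force: 0.0
```

Request:
move_arm(steps=[0, 0, 0, -0.097, 0.305, 0, 1, 0, 0, 0, -0.097, 0.305, 0, 1, 0, 0, 0, -0.097, 0.305, 0, 1, 0, 0, 0, -0.097, 0.305, 0, 1, 0, 0, 0, -0.097, 0.305, 0, 1, 0, 0, 0, -0.097, 0.305, 0, 1, 0, 0, 0, -0.097, 0.305, 0, 1])

```text
time: 18.65
tool_pos: [0.456, 0.1827, 0.159]
ee_rot: [3.14, -0.001, 2.266]
wrist_force: [0.4, -0.8, 0.2]
width: 0.0939
finger_force: 0.0
```

```bash
sed -i 's/((.010,.020),(.031,.040))/((.010,.020),(.031,.039),(.043,.056))/' c.py; python3 c.py; python3 -c "
from h import *; print(get_obs()['tool_pos'])"
```

```text
scene 0.01 1160 0.0137 [ 0.617  -0.3163] [ 0.6169 -0.3162] [0.099  0.1031] 78.0
scene 0.031 411 0.0339 [ 0.6163 -0.3168] [ 0.6159 -0.3167] [0.0582 0.0617] 78.3
scene 0.043 310 0.048 [ 0.6165 -0.3163] [ 0.616 -0.316] [0.0548 0.0609] 54.1
top 0.01 712 0.0137 [ 0.6139 -0.3161] [ 0.6137 -0.316 ] [0.0995 0.1014] 77.4
top 0.031 252 0.0335 [ 0.6125 -0.3166] [ 0.6126 -0.3165] [0.0593 0.0602] 77.4
top 0.043 201 0.0482 [ 0.6128 -0.3161] [ 0.6124 -0.3158] [0.0584 0.0561] 27.3
[0.45659857 0.1816931  0.15889318]
```

View pics/p1.png

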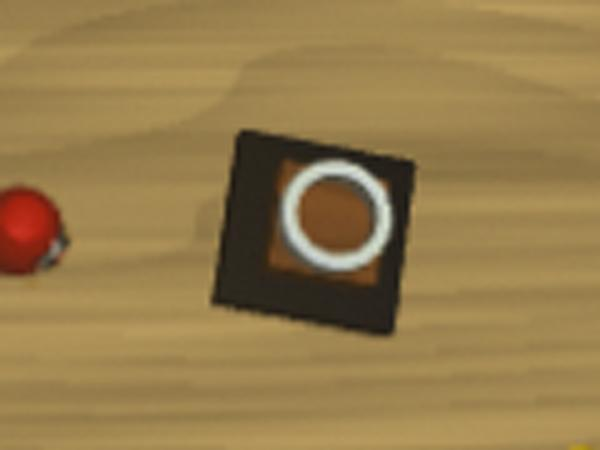

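Stack so far: riser and ring are centred on the stand within about 1 mm in both views. Next is the large daruma.

Request:
move_arm(steps=[0, 0, -0.15, 0.0007, -0.0045, 0, 1, 0, 0, -0.3, 0.0007, -0.0045, -0.02, 1, 0, 0, -0.45, 0.0007, -0.0045, -0.04, 1, 0, 0, -0.516, 0.0007, -0.0045, -0.06, 1, 0, 0, -0.516, 0.0007, -0.0045, -0.06, 1, 0, 0, -0.516, 0.0007, -0.0045, -0.06, 1, 0, 0, -0.516, 0.0007, -0.0045, -0.06, 1])

```text
time: 19.45
tool_pos: [0.4594, 0.1744, 0.1]
ee_rot: [3.139, 0.0, 1.746]
wrist_force: [0.1, -0.3, 0.3]
width: 0.094
finger_force: 0.0
```

Request:
move_arm(steps=[0, 0, 0, -0.002, 0.0025, -0.02, 1, 0, 0, 0, -0.002, 0.0025, -0.045, 1, 0, 0, 0, -0.002, 0.0025, -0.068, 1, 0, 0, 0, -0.002, 0.0025, -0.068, 1, 0, 0, 0, -0.002, 0.0025, -0.068, 1, 0, 0, 0, -0.002, 0.0025, -0.068, 0, 0, 0, 0, -0.002, 0.0025, -0.068, 0, 0, 0, 0, -0.002, 0.0025, -0.068, 0, 0, 0, 0, -0.002, 0.0025, -0.068, 0])

```text
time: 20.35
tool_pos: [0.457, 0.1773, 0.0313]
ee_rot: [3.14, -0.0, 1.746]
wrist_force: [-0.2, 0.1, 1.4]
width: 0.0654
finger_force: 8.2
```

Request:
move_arm(steps=[0, 0, 0, 0, 0, 0, 0, 0, 0, 0, 0, 0, 0.02, 0, 0, 0, 0, 0, 0, 0.06, 0, 0, 0, 0, 0, 0, 0.1, 0, 0, 0, 0, 0.01, -0.03, 0.12, 0, 0, 0, 0, 0.1587, -0.4936, 0.12, 0, 0, 0, 0, 0.1587, -0.4936, 0.12, 0, 0, 0, 0, 0.1587, -0.4936, 0.12, 0, 0, 0, 0, 0.1587, -0.4936, 0.12, 0, 0, 0, 0, 0.1587, -0.4936, 0.12, 0, 0, 0, 0, 0.1587, -0.4936, 0.12, 0, 0, 0, 0, 0.1587, -0.4936, 0.12, 0])

```text
time: 21.55
tool_pos: [0.5732, -0.1879, 0.1499]
ee_rot: [-3.141, -0.001, 1.746]
wrist_force: [0.4, 0.1, -1.2]
width: 0.0646
finger_force: 30.0
```

Request:
move_arm(steps=[0, 0, 0, 0.0415, -0.13, 0, 0, 0, 0, 0, 0.0415, -0.13, 0, 0, 0, 0, 0, 0.0415, -0.13, 0, 0, 0, 0, 0, 0.0415, -0.13, 0, 0, 0, 0, 0, 0.0415, -0.13, 0, 0, 0, 0, 0, 0.0415, -0.13, 0, 0])

```text
time: 22.15
tool_pos: [0.6145, -0.3148, 0.1501]
ee_rot: [-3.141, -0.001, 1.747]
wrist_force: [-0.1, 0.0, -0.6]
width: 0.0643
finger_force: 30.0
```

Run:
```python
from h import *
for n in ("scene",):
    im,d=snapshot(n)
    c=cloud(n,d,(im[:,:,0]>90)&(im[:,:,1]<60)&(im[:,:,2]<60)); c=c[(abs(c[:,:2]-[.615,-.315])<.06).all(1)&(c[:,2]>.1)]
    print(len(c),np.percentile(c,[2,98],axis=0).round(3),doll(c,np.arange(.13,.19,.008)))
    save(cv2.resize(im[170:330,90:270],None,fx=3.5,fy=3.5),"h1.png")
print(get_obs()['tool_pos'])
```

```text
344 [[ 0.597 -0.345  0.156]
 [ 0.649 -0.296  0.258]] [ 0.6154 -0.3142  0.0267  0.0093  0.0312  0.0315  0.0302  0.0273  0.0228]
[ 0.61462269 -0.31454272  0.15057623]
```

View pics/h1.png

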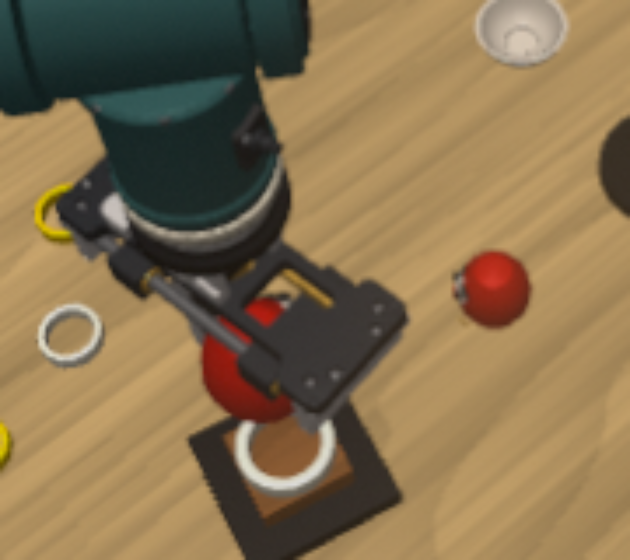

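Request:
move_arm(steps=[0, 0, 0, 0.001, -0.002, -0.02, 0, 0, 0, 0, 0.001, -0.002, -0.045, 0, 0, 0, 0, 0.001, -0.002, -0.065, 0, 0, 0, 0, 0.001, -0.002, -0.074, 0, 0, 0, 0, 0.001, -0.002, -0.076, 0, 0, 0, 0, 0.001, -0.002, -0.076, 0, 0, 0, 0, 0.001, -0.002, -0.076, 0])

```text
time: 22.9
tool_pos: [0.6166, -0.3183, 0.0764]
ee_rot: [3.139, 0.002, 1.746]
wrist_force: [0.9, 0.2, -1.0]
width: 0.0646
finger_force: 30.0
```

Request:
move_arm(steps=[0, 0, 0, 0, 0, 0, 0, 0, 0, 0, 0, 0, 0, 0, 0, 0, 0, 0, 0, 0, 0])

```text
time: 23.2
tool_pos: [0.6159, -0.3183, 0.0751]
ee_rot: [3.141, 0.001, 1.746]
wrist_force: [0.1, -0.1, -1.1]
width: 0.0644
finger_force: 30.0
```

Request:
move_arm(steps=[0, 0, 0, 0, 0.0018, -0.001, 0, 0, 0, 0, 0, 0.0018, -0.002, 0, 0, 0, 0, 0, 0.0018, -0.003, 0, 0, 0, 0, 0, 0.0018, -0.003, 0, 0, 0, 0, 0, 0.0018, -0.003, 0])

```text
time: 23.7
tool_pos: [0.6158, -0.3164, 0.0718]
ee_rot: [3.141, 0.0, 1.746]
wrist_force: [0.3, -1.0, -0.1]
width: 0.0646
finger_force: 30.0
```

Request:
move_arm(steps=[0, 0, 0, 0, 0, -0.0006, 0, 0, 0, 0, 0, 0, -0.0006, 0, 0, 0, 0, 0, 0, -0.0006, 1, 0, 0, 0, 0, 0, -0.0006, 1, 0, 0, 0, 0, 0, -0.0006, 1, 0, 0, 0, 0, 0, -0.0006, 1, 0, 0, 0, 0, 0, -0.0006, 1, 0, 0, 0, 0, 0, 0.03, 1, 0, 0, 0, 0, 0, 0.07, 1, 0, 0, 0, 0, 0, 0.1, 1, 0, 0, 0, 0, 0, 0.1, 1])

```text
time: 24.8
tool_pos: [0.6182, -0.3177, 0.1788]
ee_rot: [3.132, 0.008, 1.746]
wrist_force: [0.4, 0.2, 0.6]
width: 0.0942
finger_force: 0.0
```

Request:
move_arm(steps=[0, 0, 0.1, -0.042, -0.013, 0, 1, 0, 0, 0.2, -0.085, -0.026, 0, 1, 0, 0, 0.348, -0.127, -0.039, 0, 1, 0, 0, 0.348, -0.169, -0.0523, 0, 0.65, 0, 0, 0.348, -0.169, -0.0523, -0.05, 0.65, 0, 0, 0.348, -0.169, -0.0523, -0.1, 0.65, 0, 0, 0.348, -0.169, -0.0523, -0.1, 0.65, 0, 0, 0.348, -0.169, -0.0523, -0.1, 0.65, 0, 0, 0.348, -0.169, -0.0523, -0.1, 0.65])

```text
time: 25.7
tool_pos: [0.4484, -0.3699, 0.0744]
ee_rot: [3.14, 0.005, 2.094]
wrist_force: [-0.4, -0.5, 0.9]
width: 0.0609
finger_force: 0.0
```

```bash
cat > d.py <<'E'
from h import *
im,d=snapshot("scene")
c=cloud("scene",d,(im[:,:,0]>90)&(im[:,:,1]<60)&(im[:,:,2]<60)); c=c[(abs(c[:,:2]-[.615,-.315])<.06).all(1)&(c[:,2]>.04)]
print(len(c),np.percentile(c,[2,99],axis=0).round(3),doll(c,np.arange(.06,.116,.008)))
save(cv2.resize(im[200:330,60:240],None,fx=3.5,fy=3.5),"s1.png")
print(get_obs()['tool_pos'])
E
python3 d.py
```

```text
713 [[ 0.597 -0.346  0.081]
 [ 0.648 -0.292  0.116]] [ 0.6164 -0.3168  0.05    0.0312  0.0306  0.0297  0.0269  0.022   0.013 ]
[ 0.44877271 -0.37015391  0.07505432]
```

View pics/s1.png

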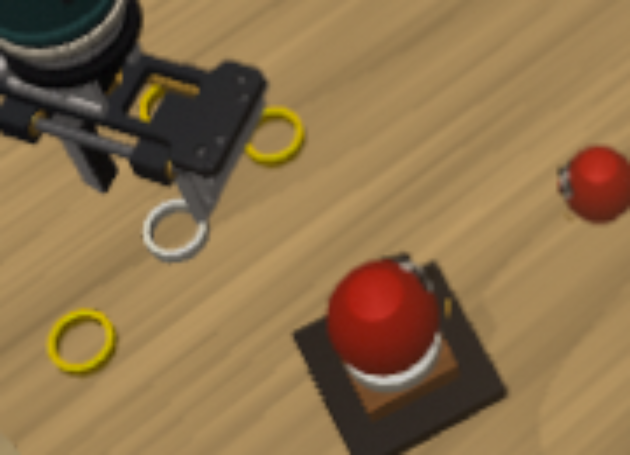

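The large daruma is seated: its top is at 0.116 m and it is centred on the ring in the picture. Next is the white narrow ring, at crop (175,230).

Request:
move_arm(steps=[0, 0, 0, -0.0018, 0.0013, -0.025, 0.65, 0, 0, 0, -0.0018, 0.0013, -0.05, 0.65, 0, 0, 0, -0.0018, 0.0013, -0.057, 0.65, 0, 0, 0, -0.0018, 0.0013, -0.057, 0.65, 0, 0, 0, -0.0018, 0.0013, -0.057, 0.65])

```text
time: 26.25
tool_pos: [0.4462, -0.3684, 0.0168]
ee_rot: [3.141, 0.004, 2.094]
wrist_force: [0.3, 0.1, 0.6]
width: 0.0611
finger_force: 0.0
```

Request:
move_arm(steps=[0, 0, 0, 0, 0, 0, 0, 0, 0, 0, 0, 0, 0, 0, 0, 0, 0, 0, 0, 0, 0, 0, 0, 0, 0, 0, 0, 0, 0, 0, 0, 0, 0, 0, 0.65, 0, 0, 0, 0, 0, 0, 0.65, 0, 0, 0, 0, 0, 0, 0.65, 0, 0, -0.15, 0, 0, 0, 0.65, 0, 0, -0.3, 0, 0, 0, 0.65, 0, 0, -0.45, 0, 0, 0, 0.65, 0, 0, -0.6, 0, 0, 0, 0.65, 0, 0, -0.75, 0, 0, 0, 0.65])

```text
time: 27.45
tool_pos: [0.4449, -0.367, 0.0143]
ee_rot: [-3.141, -0.001, 1.338]
wrist_force: [1.3, 0.6, -0.0]
width: 0.0612
finger_force: 0.2
```

Request:
move_arm(steps=[0, 0, -0.15, 0, 0, 0, 0.65, 0, 0, -0.3, 0, 0, 0, 0.65, 0, 0, -0.45, 0, 0, 0, 0.65, 0, 0, -0.6, 0, 0, 0, 0.65, 0, 0, -0.75, 0, 0, 0, 0.65, 0, 0, -0.82, 0, 0, 0, 0.65, 0, 0, -0.82, 0, 0, 0, 0.65, 0, 0, -0.82, 0, 0, 0, 0, 0, 0, -0.82, 0, 0, 0, 0, 0, 0, -0.82, 0, 0, 0, 0, 0, 0, -0.82, 0, 0, 0, 0])

```text
time: 28.55
tool_pos: [0.4449, -0.3672, 0.0144]
ee_rot: [-3.141, 0.0, 0.524]
wrist_force: [0.1, 0.4, 0.8]
width: 0.0413
finger_force: 30.0
```

Request:
move_arm(steps=[0, 0, 0, 0, 0, 0.05, 0, 0, 0, 0, 0, 0, 0.1, 0, 0, 0, 0, 0.018, 0.04, 0.12, 0, 0, 0, 0, 0.168, 0.374, 0.12, 0, 0, 0, 0, 0.168, 0.374, 0.12, 0, 0, 0, 0, 0.168, 0.374, 0.12, 0, 0, 0, 0, 0.168, 0.374, 0.12, 0, 0, 0, 0, 0.168, 0.374, 0.12, 0, 0, 0, 0, 0.168, 0.374, 0.12, 0, 0, 0, 0, 0.168, 0.374, 0.12, 0, 0, 0, 0, 0.168, 0.374, 0.12, 0, 0, 0, 0, 0.168, 0.374, 0.11, 0])

```text
time: 29.75
tool_pos: [0.6144, 0.0088, 0.1256]
ee_rot: [3.14, -0.003, 0.528]
wrist_force: [-0.9, 0.5, -0.2]
width: 0.0417
finger_force: 30.0
```

Request:
move_arm(steps=[0, 0, 0, 0, 0, -0.04, 0, 0, 0, 0, 0, 0, -0.08, 0, 0, 0, 0, 0, 0, -0.08, 0, 0, 0, 0, 0, 0, -0.08, 0, 0, 0, 0, 0, 0, -0.08, 0])

```text
time: 30.25
tool_pos: [0.6144, 0.0054, 0.0471]
ee_rot: [3.139, -0.003, 0.522]
wrist_force: [-0.5, -0.0, -0.5]
width: 0.0417
finger_force: 30.0
```

Request:
move_arm(steps=[0, 0, 0, -0.0016, 0.0013, -0.01, 0, 0, 0, 0, -0.0016, 0.0013, -0.016, 0, 0, 0, 0, -0.0016, 0.0013, -0.016, 0, 0, 0, 0, -0.0016, 0.0013, -0.016, 0, 0, 0, 0, -0.0016, 0.0013, -0.016, 0])

```text
time: 30.75
tool_pos: [0.6113, 0.0081, 0.0286]
ee_rot: [3.142, 0.0, 0.524]
wrist_force: [0.1, 0.1, -0.2]
width: 0.0413
finger_force: 30.0
```

Request:
move_arm(steps=[0, 0, 0, 0.0015, -0.0014, 0.0015, 0, 0, 0, 0, 0.0015, -0.0014, 0.0015, 0, 0, 0, 0, 0.0015, -0.0014, 0.0015, 0, 0, 0, 0, 0.0015, -0.0014, 0.0015, 0])

```text
time: 31.15
tool_pos: [0.6129, 0.0066, 0.0301]
ee_rot: [3.141, -0.0, 0.524]
wrist_force: [-0.2, -0.6, -0.3]
width: 0.0416
finger_force: 30.0
```

Request:
move_arm(steps=[0, 0, 0, 0, 0, -0.0015, 0, 0, 0, 0, 0, 0, -0.0015, 0, 0, 0, 0, 0, 0, -0.0015, 1, 0, 0, 0, 0, 0, -0.0015, 1, 0, 0, 0, 0, 0, -0.0015, 1, 0, 0, 0, 0, 0, -0.0015, 1, 0, 0, 0.1, 0, 0, 0.05, 1, 0, 0, 0.24, 0, 0, 0.1, 1, 0, 0, 0.39, 0, -0.05, 0.13, 1, 0, 0, 0.54, 0, -0.1, 0.13, 1, 0, 0, 0.69, 0, -0.15, 0.13, 1, 0, 0, 0.84, 0, -0.1556, 0.13, 1])

```text
time: 32.35
tool_pos: [0.6126, -0.1534, 0.1607]
ee_rot: [3.14, 0.002, 1.354]
wrist_force: [0.2, -0.1, -0.2]
width: 0.0939
finger_force: 0.0
```

```bash
cat > e.py <<'E'
from h import *
print(get_obs()['tool_pos'])
for n in ("scene","top"):
    im,dep=snapshot(n); c=cloud(n,dep,np.ones(dep.shape,bool))
    k=np.hypot(c[:,0]-.6125,c[:,1]-.0065)<.052; c=c[k]
    for lo,hi in((.008,.019),(.022,.030)):
        q=c[(c[:,2]>lo)&(c[:,2]<hi)]
        if len(q)<10: print(n,len(q)); continue
        h=hull(q); print(n,lo,len(q),np.median(q[:,2]).round(4),h[0].round(4),h[1].round(4),h[2].round(4))
    u=(dep>0)&(cv2.cvtColor(im,cv2.COLOR_RGB2GRAY)<75)
    save(cv2.resize(im[170:270,190:330] if n=="scene" else im[100:200,180:330],None,fx=4,fy=4,interpolation=cv2.INTER_CUBIC),"r_%s.png"%n)
E
python3 e.py
```

```text
[ 0.61262091 -0.15344528  0.16069848]
scene 0.008 745 0.0129 [0.6132 0.0072] [0.6142 0.0084] [0.0821 0.0903]
scene 0.022 76 0.0244 [0.614  0.0038] [0.6147 0.0035] [0.0384 0.0403]
top 0.008 731 0.0137 [0.6107 0.008 ] [0.611  0.0079] [0.0838 0.0896]
top 0.022 77 0.0257 [0.6119 0.0065] [0.6125 0.0073] [0.04   0.0394]
```

View pics/r_scene.png

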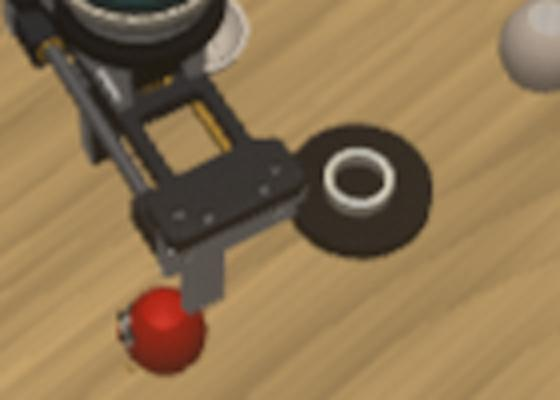

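```bash
cat > f.py <<'E'
from h import *
for n in ("scene","top"):
    im,dep=snapshot(n); g=cv2.cvtColor(im,cv2.COLOR_RGB2GRAY)
    big=cv2.resize(g,None,fx=4,fy=4,interpolation=cv2.INTER_CUBIC)
    m,R,t=cam(n); cu=(280,219) if n=="scene" else (235,159)
    roi=np.zeros_like(big); cv2.circle(roi,(cu[0]*4,cu[1]*4),100,255,-1)
    for nm,msk,hh in(("base",big<75,.014),("ring",big>115,.026)):
        mm=(msk&(roi>0)).astype(np.uint8)
        if nm=="ring": cv2.circle(roi,(0,0),1,0); mm[cv2.circle(np.zeros_like(big),(cu[0]*4,cu[1]*4),52,1,-1)==0]=0
        k=max(cv2.findContours(mm,cv2.RETR_EXTERNAL,cv2.CHAIN_APPROX_NONE)[0],key=cv2.contourArea)
        p=cv2.convexHull(k)[:,0]/4-.375
        P=np.array([at_h(n,q,hh)[:2] for q in p])
        f=lambda x:np.hypot(*(P-x[:2]).T)-x[2]
        s=least_squares(f,[*P.mean(0),.03],loss="soft_l1",f_scale=.001).x
        print(n,nm,s.round(4),"rms",np.sqrt((f(s)**2).mean()).round(4))
E
python3 f.py
```

```text
scene base [6.087e-01 4.000e-04 5.090e-02] rms 0.0026
scene ring [0.6139 0.0051 0.0214] rms 0.0003
top base [0.6086 0.0075 0.0443] rms 0.0005
top ring [0.6107 0.0058 0.0214] rms 0.0002
```

View pics/r_top.png

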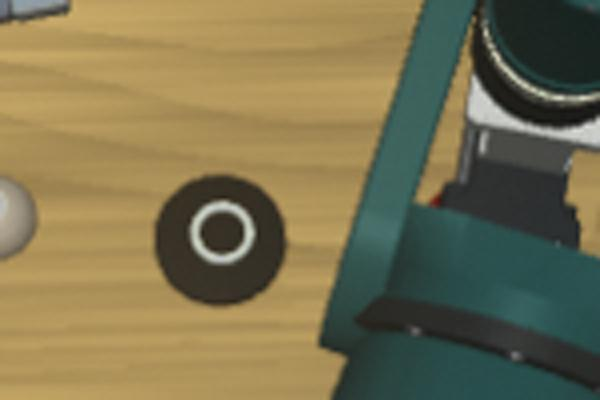

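The ring sits about 2 mm off the round stand's centre (top view: ring crop (222,232), disc (220,240)). I'll mend that before seating the doll.

Request:
move_arm(steps=[0, 0, 0, 0.0003, 0.05, 0, 0.65, 0, 0, 0, 0.0003, 0.1, 0, 0.65, 0, 0, 0, 0.0003, 0.15, 0, 0.65, 0, 0, 0, 0.0003, 0.16, -0.03, 0.65, 0, 0, 0, 0.0003, 0.16, -0.08, 0.65, 0, 0, 0, 0.0003, 0.16, -0.11, 0.65, 0, 0, 0, 0.0003, 0.16, -0.11, 0.65, 0, 0, 0, 0.0003, 0.16, -0.11, 0.65, 0, 0, 0, 0.0003, 0.16, -0.11, 0.65])

```text
time: 33.45
tool_pos: [0.615, 0.0116, 0.053]
ee_rot: [3.137, -0.001, 1.352]
wrist_force: [1.0, 0.7, -1.3]
width: 0.061
finger_force: 0.0
```

Request:
move_arm(steps=[0, 0, 0, -0.002, -0.005, 0, 0.65, 0, 0, 0, -0.002, -0.005, -0.012, 0.65, 0, 0, 0, -0.002, -0.005, -0.022, 0.65, 0, 0, 0, -0.002, -0.005, -0.022, 0.65, 0, 0, 0, -0.002, -0.005, -0.022, 0.65])

```text
time: 33.95
tool_pos: [0.6117, 0.0056, 0.0283]
ee_rot: [3.14, 0.0, 1.352]
wrist_force: [1.4, -0.8, 3.5]
width: 0.061
finger_force: 1.8
```

Request:
move_arm(steps=[0, 0, 0, 0, 0.001, 0.001, 0.65, 0, 0, 0, 0, 0.001, 0.001, 0.65, 0, 0, 0, 0, 0.001, 0.001, 0, 0, 0, 0, 0, 0.001, 0.001, 0, 0, 0, 0, 0, 0.001, 0.001, 0, 0, 0, 0, 0, 0.001, 0.001, 0])

```text
time: 34.55
tool_pos: [0.6109, 0.0071, 0.0287]
ee_rot: [-3.141, 0.0, 1.352]
wrist_force: [0.1, -0.5, 0.7]
width: 0.0409
finger_force: 30.0
```

Request:
move_arm(steps=[0, 0, 0, 0.0003, 0.0017, 0.001, 0, 0, 0, 0, 0.0003, 0.0017, 0.001, 0, 0, 0, 0, 0.0003, 0.0017, 0.001, 0, 0, 0, 0, 0.0003, 0.0017, 0, 0, 0, 0, 0, 0.0003, 0.0017, 0, 0, 0, 0, 0, 0.0003, 0.0017, 0, 1, 0, 0, 0, 0.0003, 0.0017, 0, 1, 0, 0, 0, 0.0003, 0.0017, 0, 1, 0, 0, 0, 0.0003, 0.0017, 0.05, 1, 0, 0, 0, 0.0003, 0.0017, 0.1, 1, 0, 0, 0, -0.01, -0.04, 0.12, 1, 0, 0, 0, -0.02, -0.08, 0.12, 1])

```text
time: 35.75
tool_pos: [0.5939, -0.0736, 0.1552]
ee_rot: [3.13, 0.0, 1.355]
wrist_force: [1.2, 0.8, -0.5]
width: 0.0924
finger_force: 0.0
```

Request:
move_arm(steps=[0, 0, 0, 0.01, -0.04, 0, 1, 0, 0, 0, 0.02, -0.077, 0, 1, 0, 0, 0, 0.02, -0.077, 0, 1, 0, 0, 0, 0.02, -0.077, 0, 1])

```text
time: 36.15
tool_pos: [0.611, -0.1506, 0.1487]
ee_rot: [-3.141, -0.001, 1.35]
wrist_force: [-0.0, -1.0, -0.1]
width: 0.0937
finger_force: 0.0
```

```bash
python3 e.py; python3 f.py; python3 -c "
from bench import *; print(get_obs()['tool_pos'])"
```

```text
[ 0.61099367 -0.15056942  0.14869135]
scene 0.008 756 0.013 [0.6125 0.0074] [0.6134 0.0099] [0.0839 0.0901]
scene 0.022 80 0.0243 [0.6126 0.0061] [0.6122 0.0064] [0.0392 0.039 ]
top 0.008 748 0.0135 [0.6106 0.0079] [0.611  0.0077] [0.0837 0.0889]
top 0.022 74 0.0252 [0.6099 0.0089] [0.61   0.0086] [0.0373 0.039 ]
scene base [ 6.094e-01 -2.000e-04  5.080e-02] rms 0.0028
scene ring [0.6124 0.0073 0.0214] rms 0.0003
top base [0.6086 0.0076 0.0443] rms 0.0005
top ring [0.6093 0.008  0.0214] rms 0.0002
[ 0.61110309 -0.14858191  0.14913584]
```

Request:
move_arm(steps=[0, 0, 0, 0.0014, -0.0004, -0.03, 1, 0, 0, 0, 0.0014, -0.0004, -0.06, 1, 0, 0, 0, 0.0014, -0.0004, -0.07, 1, 0, 0, 0, 0.0014, -0.0004, -0.07, 1, 0, 0, 0, 0.0014, -0.0004, -0.07, 1])

```text
time: 36.85
tool_pos: [0.6132, -0.1501, 0.0803]
ee_rot: [3.14, 0.0, 1.353]
wrist_force: [0.3, 0.7, 0.5]
width: 0.0941
finger_force: 0.0
```

Request:
move_arm(steps=[0, 0, 0, -0.0005, 0.001, -0.025, 1, 0, 0, 0, -0.0005, 0.001, -0.05, 1, 0, 0, 0, -0.0005, 0.001, -0.0565, 1, 0, 0, 0, -0.0005, 0.001, -0.0565, 1, 0, 0, 0, -0.0005, 0.001, -0.0565, 1, 0, 0, 0, -0.0005, 0.001, -0.0565, 0, 0, 0, 0, -0.0005, 0.001, -0.0565, 0, 0, 0, 0, -0.0005, 0.001, -0.0565, 0, 0, 0, 0, -0.0005, 0.001, -0.0565, 0, 0, 0, 0, -0.0005, 0.001, -0.0565, 0, 0, 0, 0, -0.0005, 0.001, -0.0565, 0])

```text
time: 37.95
tool_pos: [0.6121, -0.1494, 0.0225]
ee_rot: [3.141, -0.0, 1.352]
wrist_force: [1.2, 0.1, 1.1]
width: 0.0492
finger_force: 0.3
```

Request:
move_arm(steps=[0, 0, 0, 0, 0, 0, 0, 0, 0, 0, 0, 0, 0, 0, 0, 0, 0, 0, 0, 0.03, 0, 0, 0, 0, 0, 0, 0.07, 0, 0, 0, 0, 0, 0.04, 0.07, 0, 0, 0, 0, 0, 0.08, 0.07, 0, 0, 0, 0, 0, 0.12, 0.07, 0, 0, 0, 0, -0.0007, 0.158, 0.07, 0, 0, 0, 0, -0.0007, 0.158, 0.07, 0, 0, 0, 0, -0.0007, 0.158, 0.04, 0, 0, 0, 0, -0.0007, 0.158, 0.04, 0, 0, 0, 0, -0.0007, 0.158, 0.04, 0])

```text
time: 39.15
tool_pos: [0.6105, 0.008, 0.0616]
ee_rot: [-3.139, 0.001, 1.351]
wrist_force: [0.2, -0.2, 0.1]
width: 0.047
finger_force: 30.0
```

Run:
```python
from h import *
im,d=snapshot("scene")
c=cloud("scene",d,(im[:,:,0]>90)&(im[:,:,1]<60)&(im[:,:,2]<60)); c=c[(abs(c[:,:2]-[.612,.008])<.04).all(1)&(c[:,2]>.03)&(c[:,2]<.11)]
print(len(c),np.percentile(c,[2,99],axis=0).round(3),doll(c,np.arange(.06,.1,.008)))
save(cv2.resize(im[160:270,210:350],None,fx=4,fy=4),"h2.png")
o=get_obs();print(o['tool_pos'],o['width'],o['finger_force'])
```

```text
105 [[ 0.594 -0.016  0.066]
 [ 0.632  0.008  0.093]] [0.6116 0.0083 0.0225 0.0229 0.0196 0.0165 0.0259]
[0.61136441 0.00786167 0.06279347] 0.04666826282013041 29.999852310866117
```

View pics/h2.png

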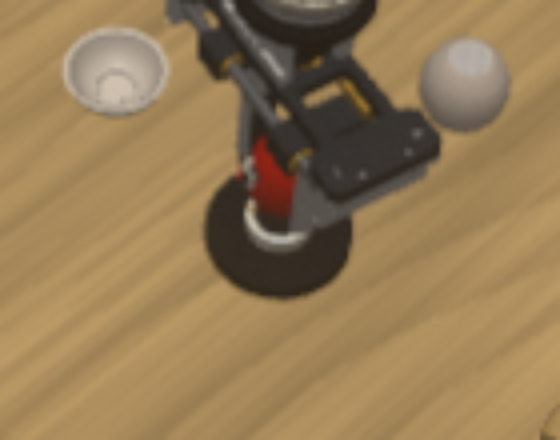

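Request:
move_arm(steps=[0, 0, 0, 0.0003, 0, -0.01, 0, 0, 0, 0, 0.0003, 0, -0.018, 0, 0, 0, 0, 0.0003, 0, -0.018, 0, 0, 0, 0, 0.0003, 0, -0.018, 0, 0, 0, 0, 0.0003, 0, -0.018, 0])

```text
time: 39.7
tool_pos: [0.6118, 0.0086, 0.0448]
ee_rot: [3.141, -0.0, 1.352]
wrist_force: [-0.2, 0.1, -0.4]
width: 0.0462
finger_force: 30.0
```

Request:
move_arm(steps=[0, 0, 0, -0.0003, 0, -0.001, 0, 0, 0, 0, -0.0003, 0, -0.002, 0, 0, 0, 0, -0.0003, 0, -0.002, 0, 0, 0, 0, -0.0003, 0, -0.002, 0])

```text
time: 40.1
tool_pos: [0.6115, 0.0086, 0.0428]
ee_rot: [3.141, 0.0, 1.352]
wrist_force: [-0.4, -0.8, 1.2]
width: 0.0468
finger_force: 30.0
```

Request:
move_arm(steps=[0, 0, 0, 0, 0, -0.0004, 0, 0, 0, 0, 0, 0, -0.0004, 1, 0, 0, 0, 0, 0, -0.0004, 1, 0, 0, 0, 0, 0, -0.0004, 1, 0, 0, 0, 0, 0, -0.0004, 1, 0, 0, 0, 0, 0, 0.03, 1, 0, 0, 0, 0, 0, 0.08, 1, 0, 0, 0, 0, 0, 0.13, 1, 0, 0, 0, 0, 0, 0.17, 1, 0, 0, 0, -0.03, 0.04, 0.17, 1, 0, 0, 0, -0.06, 0.08, 0.17, 1, 0, 0, 0, -0.09, 0.12, 0.17, 1])

```text
time: 41.3
tool_pos: [0.5205, 0.1296, 0.213]
ee_rot: [3.141, -0.001, 1.351]
wrist_force: [-0.0, 0.6, -0.5]
width: 0.0938
finger_force: 0.0
```

Request:
move_arm(steps=[0, 0, 0, -0.15, 0.25, 0.02, 1, 0, 0, 0, -0.15, 0.25, 0.02, 1, 0, 0, 0, -0.15, 0.25, 0.02, 1, 0, 0, 0, -0.15, 0.25, 0.02, 1, 0, 0, 0, -0.15, 0.25, 0.02, 1, 0, 0, 0, -0.15, 0.25, 0.02, 1, 0, 0, 0, -0.15, 0.25, 0.02, 1, 0, 0, 0, -0.15, 0.25, 0.02, 1, 0, 0, 0, -0.15, 0.25, 0.02, 1])

```text
time: 42.2
tool_pos: [0.3718, 0.3778, 0.2323]
ee_rot: [3.141, 0.001, 1.351]
wrist_force: [-0.1, -0.5, 0.7]
width: 0.0935
finger_force: 0.0
```

```bash
python3 - <<'E'
from h import *
for n in("scene","top"):
    im,d=snapshot(n)
    c0=cloud(n,d,(im[:,:,0]>90)&(im[:,:,1]<60)&(im[:,:,2]<60))
    for xy,zz in(((.612,.008),np.arange(.04,.076,.008)),((.616,-.316),np.arange(.064,.116,.008))):
        c=c0[(abs(c0[:,:2]-xy)<.045).all(1)&(c0[:,2]>.03)]
        print(n,len(c),"top",np.percentile(c[:,2],99).round(4),doll(c,zz))
    save(im,"end_%s.png"%n)
E
python3 f.py; python3 c.py
```

```text
scene 244 top 0.0763 [0.6115 0.0062 0.0231 0.0214 0.0197 0.0144]
scene 676 top 0.1162 [ 0.6165 -0.3168  0.0299  0.0314  0.0302  0.0285  0.0243  0.0175]
top 192 top 0.0768 [0.609  0.0082 0.0138 0.0205 0.0193 0.0153]
top 367 top 0.1168 [ 0.6131 -0.3163  0.0219  0.0244  0.034   0.0285  0.0249  0.0179]
scene base [0.6148 0.0048 0.0464] rms 0.0037
scene ring [0.6139 0.0055 0.0191] rms 0.0005
top base [0.6086 0.0077 0.0452] rms 0.0005
top ring [ 0.6052 -0.0095  0.001 ] rms 0.0002
scene 0.01 1023 0.0137 [ 0.6174 -0.3165] [ 0.6177 -0.3164] [0.099  0.1018] 78.0
scene 0.031 113 0.0334 [ 0.6303 -0.3227] [ 0.628  -0.3193] [0.0582 0.037 ] 77.1
scene 0.043 96 0.0475 [ 0.6318 -0.3226] [ 0.6333 -0.3241] [0.0543 0.0227] 68.1
top 0.01 570 0.0135 [ 0.6089 -0.31  ] [ 0.6136 -0.316 ] [0.0993 0.1011] 77.9
top 0.031 87 0.0339 [ 0.6064 -0.3086] [ 0.6122 -0.3163] [0.0584 0.0601] 76.9
top 0.043 56 0.0477 [ 0.6015 -0.3047] [ 0.6    -0.3035] [0.0558 0.0234] 42.8
```

View pics/end_scene.png

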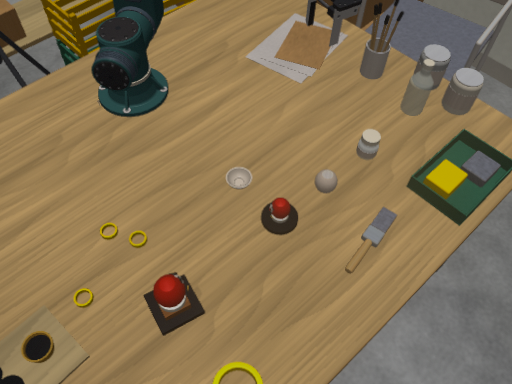

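View pics/end_top.png

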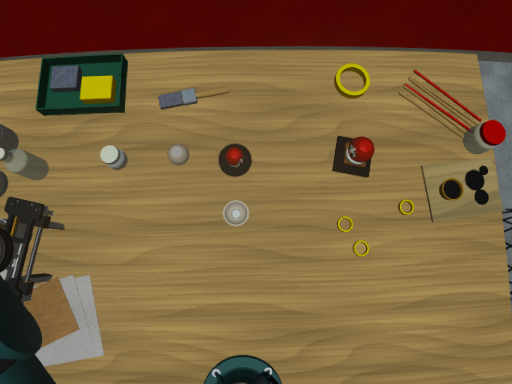

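Both dolls are seated and upright, at scene (170,292) and (280,210) with tops at 0.116 and 0.077 m. The bystanders and yellow rings are where they were, so I'm handing in.

```bash
python3 -c "
from bench import *; print(close_job())"
```

```text
the job is handed in; nothing more can be done
None
```

The job is handed in at about 43 s on the robot clock: both red daruma sit upright in their rings, centred on their stands to about 1–2 mm in the final camera measurements, and the white daruma, dish, jar and yellow rings were not moved.

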